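# Test a control board: load the fixture, then hold the selector at its third click

## Task

Lay the circuit board in its carrier frame flat between the locating pins of the test fixture, its white connector end towards the back of the fixture (the side away from the robot), and set the steel press plate squarely on top of it. Then turn the fixture's selector knob clockwise from off, counting the clicks, to the third stop and not past it, and keep hold of it: it springs back to off when let go, so finish while still gripping it there. Leave the other things on the bench where they are.

Things in the scene. Friction and masses are not known exactly. Their poses are not given: they have to be found in the camera images.
- fixture: Test fixture, fixed to the bench: grey metal case 200 x 280 x 60 mm (x, y, z), flat aluminium top. Origin: centre of its underside; x points to its back (away from the robot), z up. Nest at (0, -72) mm, selector knob at (-12, 85) mm. Six upright steel pins 8 mm thick stand round the nest, 2 mm clear of a centred board: four at (+-36, +-31) mm and two at (+-56, 0) mm from its centre.
- nest (a point): Centre of the top of the dark probe plate (84 x 32 mm, 12 mm above the case top, 72 mm above the bench) on which the board lies flat; axes as the fixture's, board's x along x. The pins round it are straight to 22 mm above this point and taper to a point at 29 mm. The middles of the long sides are free for fingers; the board overhangs the probe plate by 9 mm there.
- board: Control board in a light grey carrier frame, one rigid flat piece 100 x 50 x 16 mm (long side x), about 70 g, lying flat, components below the frame's upper edge. Origin: centre of the underside; z up; x points to the end with the white connector. Grip it across the 50 mm width at the middle of the long sides.
- board_connector (a point): Middle of the white connector on the board, 38 mm from the centre towards +x, at the upper face.
- press_plate: Steel press plate 100 x 50 x 12 mm (long side x), about 420 g, with a black bar handle upright on its middle: 56 mm along x, 16 mm thick along y, 26 mm high. Origin: centre of the underside; z up. Either way round is right.
- plate_handle (a point): Middle of the press plate's handle, 25 mm above the plate's underside; axes as the plate's. Grip across its 16 mm thickness (y).
- selector (a joint): Turn of the selector, rad: 0 at off, growing clockwise seen from above, to 1.8. Stops (clicks) every 0.349 rad (20 degrees); the third at 1.047. It springs back to off from anywhere. Felt while turning slowly: resistance jumps at each stop (about 0.17 N m leaving off, 0.20 leaving the second, 0.22 leaving the third) and falls steadily to about 0.05 just before the next.
- selector_grip (a point): Middle of the selector's black bar grip, on its vertical turning axis, 22 mm above the case top (82 mm above the bench). Bar 44 mm along this point's x (to the white pointer line), 14 mm thick (y), top 34 mm above the case; a round skirt 46 mm across below it reaches 10 mm. Turns with the knob: 60 degrees anticlockwise of the fixture's x at off, along it at the third stop.
- screwdriver: Bystander: screwdriver 190 mm long, black handle, lying on the bench left of the fixture; origin at its middle, underside.
- handpiece: Bystander: white handpiece 140 mm long with a blue sleeve, lying behind board and plate; origin at its middle, underside.
- dispenser: Bystander: white bottle, radius 30, height 130 mm, at the right; origin at its foot.
- threadlock: Bystander: small grey bottle with black cap, radius 12, height 50 mm, between the fixture and the parts at its right; origin at its foot.
- front_panel: Bystander: black frame-shaped instrument front panel 100 x 160 x 6 mm lying at the left; origin at its centre, underside.
- screw_tray: Bystander: blue open tray 130 x 100 x 35 mm at the far right; origin at its centre, underside.
- cup: Bystander: white mug, radius 38, height 85 mm, at the left; origin at its foot.
Mind the look-alikes: they are no part of the job. Leave any orange or yellow look-alike of the board alone.

How it is judged (in metres and radians):
On the way, in this order (a step that is already met when the one before it is completed fails the run):
1. the board lies flat and square between the pins, connector to the back, let go (x of board in the frame of nest between -0.005 and 0.005 m and y of board in the frame of nest between -0.005 and 0.005 m and z of board in the frame of nest between -0.003 and 0.003 m and angle between the x axis of board and the x axis of nest, either way round below 0.08 rad and angle between board's own z axis and vertical below 0.05 rad and x of board_connector in the frame of nest above 0 m and contact force between board and the fingers below 0.3 N), for 0.2 s.
2. the press plate lies flat and square on the board, let go (x of board in the frame of nest between -0.005 and 0.005 m and y of board in the frame of nest between -0.005 and 0.005 m and z of board in the frame of nest between -0.003 and 0.003 m and angle between the x axis of each of board, press_plate and the x axis of nest, either way round below 0.08 rad and angle between each of board, press_plate's own z axis and vertical below 0.05 rad and x of board_connector in the frame of nest above 0 m and x of press_plate in the frame of nest between -0.005 and 0.005 m and y of press_plate in the frame of nest between -0.005 and 0.005 m and z of press_plate in the frame of nest between 0.013 and 0.019 m and contact force between press_plate and the fingers below 0.3 N), for 0.2 s.
3. the fingers hold the selector at its third stop (value of joint selector between 0.927 and 1.167 rad and velocity of joint selector between -0.15 and 0.15 rad/s and contact force between the fingers and selector above 2 N), for 0.5 s.
At the end, for the whole second after the job is handed in: Board flat on the probe plate (3 mm in height, 5 mm sideways, 0.08 rad), connector to the back; press plate flat and square on it (same tolerances); the fingers still grip the selector (over 2 N) at rest within 0.12 rad of the third stop (1.047 rad) (all of step 3 and x of board in the frame of nest between -0.005 and 0.005 m and y of board in the frame of nest between -0.005 and 0.005 m and z of board in the frame of nest between -0.003 and 0.003 m and angle between the x axis of each of board, press_plate and the x axis of nest, either way round below 0.08 rad and angle between each of board, press_plate's own z axis and vertical below 0.05 rad and x of board_connector in the frame of nest above 0 m and x of press_plate in the frame of nest between -0.005 and 0.005 m and y of press_plate in the frame of nest between -0.005 and 0.005 m and z of press_plate in the frame of nest between 0.013 and 0.019 m); the arm keeps its last pose, push and grip.
It fails at once if the selector is turned past the third stop (more than half a click, 1.22 rad) (value of joint selector above 1.222 rad).
It fails at once if the selector is turned on (more than 0.2 rad) while the press plate is not down in the nest (value of joint selector above 0.2 rad and not (x of press_plate in the frame of nest between -0.005 and 0.005 m and y of press_plate in the frame of nest between -0.005 and 0.005 m and z of press_plate in the frame of nest between 0.013 and 0.019 m and angle between the x axis of press_plate and the x axis of nest, either way round below 0.08 rad and angle between press_plate's own z axis and vertical below 0.05 rad)).
It fails at once if a bystander is moved more than 40 mm (distance of any of screwdriver, handpiece, dispenser, threadlock, front_panel, screw_tray, cup from where it was at the start of the episode above 0.04 m).
It also fails if it takes over 72 s, if anything falls off the work surface, if the arm or the gripper's body presses on something with over 40 N, if the wrist force passes 120 N, or if a joint passes its speed limit or range.

## Robot

A 6-joint arm with a two-finger parallel gripper is mounted at the origin on the work surface. World frame = base frame: x ahead of the robot, y to its left, z up, the work surface at z = 0. Lengths are in mm, angles in rad, forces in N, time in s.
With the tool pointing down it reaches from about 300 to 850 mm from the base axis. Payload 5.4 kg.
Tool frame: the origin (TCP) lies on the centre line of the jaws, within the pads' length; the fingertips stand 17 mm ahead of it and the grasp point (between the pads) lies 2 mm behind it; z points along the fingers, y is the line along which they close (so a half turn about z gives the same grasp; the last joint's range is limited). The gripper opens to 85 mm and grips with 20 to 120 N. Pads are 22 mm wide; open, the fingers measure 114 mm over their backs; the gripper's body (76 mm by 85 mm) begins 54 mm behind the grasp point. The pads swing forward as they close: fully open they stand 13 mm farther back than shut.
Start: joints at [-1.375, 0.158, 1.597, -0, 1.386, -0.21], TCP at [226.959, -528.295, 248.299] pointing down, gripper open.
Joint ranges: [-2.91, 2.91], [-0.94, 2.29], [0.18, 2.7], [-1.29, 4.43], [0.17, 2.64], [-3, 3]. Speed limits (rad/s): [2.57, 2.57, 3.14, 3.14, 3.14, 3.14].

## Interface

Orientations are given as a rotation vector (axis times angle).
In Python, from bench import arm, read_camera, get_calibration, workorder gives the robot as it stands.
- The arm moves only by the tool step_arm, never from a script. Its argument "targets" is a list of rows, each a list of 7 numbers: the turn, a rotation vector about the tool's x, y, z in degrees, then the shift along the tool's x, y, z in cm, then the finger opening in cm, from 0 to 8.54. A call has exactly 8 rows; each row is the pose to reach, as a shift and turn from the pose commanded when the call began, along the tool's axes at that moment; what a row does not reach only later rows make up. A row lasts 1/10 s, in which the tool goes at most 50 mm and 8.59 degrees, less where a joint would pass 70% of its speed; a pose out of reach is approached as far as the arm can. A call with a gripper value outside its range is refused whole. The fingers move at their own pace and stop on an object; "grip_force" is the grip in N (left out, the last holds). Time passes only in rows, so rows that repeat a pose let the fingers close, or fill a call up. It gives the time, the measured TCP pose, the force, the opening and the grip force at its end, in the units of the state.
- arm.get_state(): the state, without advancing time (a new reading comes with each control period).
- read_camera(name): name is "scene" or "top" or "wrist"; returns (picture, depth): 400x640x3 uint8, blue, green, red; 400x640 float32, mm along the optical axis (not along the pixel's ray), 0 where there is no reading.
- get_calibration(name): a dict with "vfov" (degrees; the focal length in pixels is half the picture's height over the tangent of half this angle, whatever the lens; pixels are square), "cx", "cy" (the principal point, pixels), "rvec" (rotation vector, rad) and "tvec" (3), from world to camera coordinates, as OpenCV has them. Camera axes: x right, y down, z forward; pixel columns grow to the right and rows downward; lengths in mm; the calibration is good to about 2 mm. The wrist camera is an equidistant fisheye: a pixel r from the principal point sees the ray r / f radians off the axis. A picture is of the moment at which its call begins: read the wrist's pose just before it. get_calibration takes no time and is no camera call; for the wrist camera it gives the pose at the moment of the call.
- workorder.job_done(): hands the job in; it is judged then, once.
The state is a dict: "clock": time; "joint_pos": joint angles; "qvel": joint speeds; "tau": joint torques, N m; "tool_pos": TCP position; "orientation": TCP orientation; "contact_force": force on the tool from outside, world axes, zero at the start; "ft_torque": the same for the moment, N m; "opening": opening from 0.0 (shut) to 1.0 (fully open); "grip_force": force on a finger pad.
Only numpy, scipy, OpenCV 4.12 (cv2) and the standard library are available. Lean on these libraries where they do the work, as an engineer would, in place of code of your own. Each camera call takes 0.05 s, during which the arm holds its last target. There are 200 camera calls.

## Working session

There is one attempt and no reset: what is moved stays moved. The work goes in short steps, Python scripts to look and compute and a tool call to move; the robot and the scene stay as the last step left them, time stands still between calls to the robot, and variables do not carry over. Pictures are saved under pics/ and viewed, at most 10 in all, crops included, and the job is handed in when it is done.

Besides the shell and the picture viewer there is one more tool, called after "Call:" as name(argument=value, ...), one argument or row to a line, values as JSON. step_arm: Moves the arm, as the interface text tells. Its arguments: {"type":"object","properties":{"targets":{"type":"array"},"grip_force":{"type":"number"}},"required":["targets"]}

```bash
ls; mkdir -p pics
cat > h.py <<'E'
import numpy as np, cv2
from bench import arm, read_camera, get_calibration, workorder
from scipy.spatial.transform import Rotation as R
def cal(n,c=None):
    c=c or get_calibration(n); f=200/np.tan(np.radians(c['vfov'])/2)
    return c,f,cv2.Rodrigues(np.array(c['rvec'],float))[0],np.array(c['tvec'],float).ravel()
def cloud(n,dep,c=None):
    """world xyz per pixel from depth"""
    c,f,Rm,t=cal(n,c); v,u=np.mgrid[0:400,0:640].astype(float)
    x=(u-c['cx'])/f;y=(v-c['cy'])/f
    if n=='wrist':
        r=np.hypot(x,y)+1e-9; s=np.tan(np.minimum(r,1.5))/r; x=x*s;y=y*s
    P=np.stack([x*dep,y*dep,dep],-1)
    return (P-t)@Rm
def ray(n,u,v,z,c=None):
    c,f,Rm,t=cal(n,c); x=(u-c['cx'])/f;y=(v-c['cy'])/f
    d=np.array([x,y,1.])
    if n=='wrist':
        r=np.hypot(x,y)+1e-9; d=np.array([x/r*np.sin(r),y/r*np.sin(r),np.cos(r)])
    o=-Rm.T@t; d=Rm.T@d
    return o+d*(z-o[2])/d[2]
E
python3 - <<'E'
from h import *
s=arm.get_state();print(s)
for n in('scene','top'):
    p,d=read_camera(n);cv2.imwrite(f'pics/{n}0.png',p);np.savez(f'{n}0.npz',p=p,d=d);print(get_calibration(n))
E
```

```text
pics
{'clock': 0.0, 'joint_pos': array([-1.37512274e+00,  1.59060405e-01,  1.59825166e+00,  1.19299359e-05,
        1.38620485e+00, -2.10122671e-01]), 'qvel': array([ 0.00157936, -0.00017442,  0.00031678,  0.00137373,  0.00099077,
        0.00169676]), 'tau': array([ 1.14774644e-03, -3.96001804e+01, -3.31428981e+01, -1.47254295e-04,
        8.28514458e-03,  8.42695727e-06]), 'tool_pos': array([ 226.83855447, -527.73653666,  247.30076347]), 'orientation': array([-3.07526424e+00, -6.32667614e-01, -4.02296139e-05]), 'contact_force': array([-0.51896046, -1.01299504, -0.62921293]), 'ft_torque': array([ 0.04358032, -0.00481338, -0.0047217 ]), 'grip_force': 0.0, 'opening': 1.0016005522010982}
{'vfov': 44.046186269745114, 'cx': 315.31977093261435, 'cy': 194.84340737975262, 'rvec': array([ 1.73048453,  2.091229  , -0.60692782]), 'tvec': array([  85.67114476, -373.43533055, 1855.71896914])}
{'vfov': 47.76551329959456, 'cx': 315.17099896101183, 'cy': 203.91499182015727, 'rvec': array([ 2.21341727, -2.15367735,  0.12610213]), 'tvec': array([ -35.8295598 ,  489.42453466, 1720.67493534])}
```

View pics/top0.png

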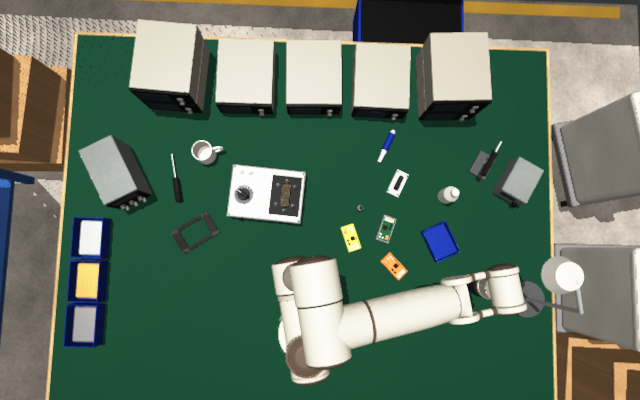

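View pics/scene0.png

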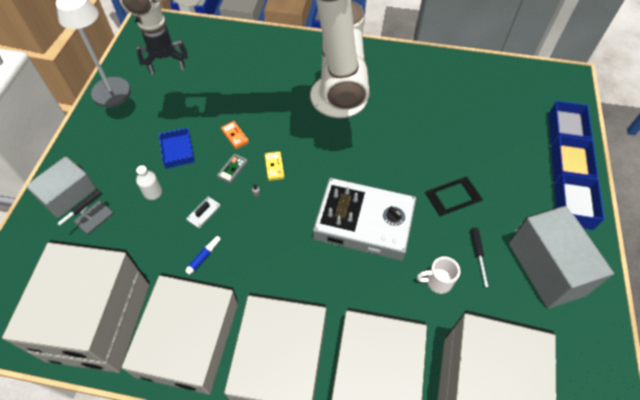

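The top view shows the board at about (386,229), the plate at (398,183) and the fixture at (266,194). The look-alikes are yellow at (350,237) and orange at (394,265). The scene view agrees, with the board at (232,168) and the plate at (203,212).

Run:
```python
from h import *
z=np.load('top0.npz');p=z['p'];d=z['d'];W=cloud('top',d)
for nm,u,v,h in(('board',386,229,16),('plate',398,183,12),('nest',287,195,72),('knob',243,195,94),('bottle',361,208,50),('yellow',350,237,16),('orange',394,265,16),('disp',448,195,130)):
    print(nm,ray('top',u,v,h).round(0),W[v,u].round(0))
# fixture top outline
m=((W[...,2]>50)&(W[...,2]<72)&(abs(W[...,0]-600)<250)&(abs(W[...,1]-150)<250)).astype(np.uint8)
c=max(cv2.findContours(m,0,1)[0],key=cv2.contourArea);r=cv2.minAreaRect(c)
print(r);B=np.array([ray('top',*q,60) for q in cv2.boxPoints(r)]);print(B.round(0),B.mean(0))
m=((W[...,2]>6)&(W[...,2]<60)&(W[...,1]<-50)).astype(np.uint8)
for c in cv2.findContours(m,0,1)[0]:
    if 100<cv2.contourArea(c)<900: print(cv2.minAreaRect(c))
cv2.imwrite('pics/z1.png',np.hstack([cv2.resize(p[165:285,335:435],None,fx=4,fy=4,interpolation=3),cv2.resize(p[145:265,220:315],None,fx=4,fy=4,interpolation=3)]))
print(get_calibration('wrist'))
```

```text
board [ 401. -299.   16.] [ 401. -299.   17.]
plate [ 583. -345.   12.] [ 579. -339.   41.]
nest [516.  85.  72.] [516.  85.  75.]
knob [509. 247.  94.] [509. 247.  91.]
bottle [ 477. -197.   50.] [ 477. -196.   54.]
yellow [ 367. -160.   16.] [ 367. -161.    7.]
orange [ 264. -332.   16.] [ 264. -331.   21.]
disp [ 527. -505.  130.] [ 531. -515.   97.]
((266.31707763671875, 193.14634704589844), (74.43085479736328, 52.78627395629883), 6.340191841125488)
[[435. 310.  60.]
 [634. 297.  60.]
 [611.  16.  60.]
 [411.  32.  60.]] [522.9069176  163.76567563  60.        ]
((531.6852416992188, 297.1608581542969), (29.0610294342041, 44.60529708862305), 8.972625732421875)
((394.6884765625, 263.42620849609375), (32.777442932128906, 18.69338607788086), 50.194427490234375)
((349.3000183105469, 233.90000915527344), (32.88768768310547, 17.708751678466797), 71.56505584716797)
((386.0882873535156, 230.64707946777344), (18.432708740234375, 40.98851776123047), 14.03624439239502)
((397.2299499511719, 181.03561401367188), (16.124147415161133, 29.252254486083984), 29.357751846313477)
((504.685791015625, 181.96170043945312), (53.1583366394043, 27.757661819458008), 81.52884674072266)
((483.3987731933594, 162.61097717285156), (20.001523971557617, 30.71839141845703), 32.905242919921875)
((385.8638916015625, 146.52662658691406), (11.230770111083984, 40.4615478515625), 22.61986541748047)
((428.8188781738281, 98.33544921875), (84.36209869384766, 43.3072509765625), 47.960933685302734)
((363.8419494628906, 96.76092529296875), (84.6426773071289, 41.17880630493164), 51.766170501708984)
{'vfov': 65.70646984690485, 'cx': 319.42411116273985, 'cy': 196.82106650522348, 'rvec': array([-2.38146704,  1.56870504,  0.26675849]), 'tvec': array([-573.45390976,  -42.50654704,  381.06479668])}
```

View pics/z1.png

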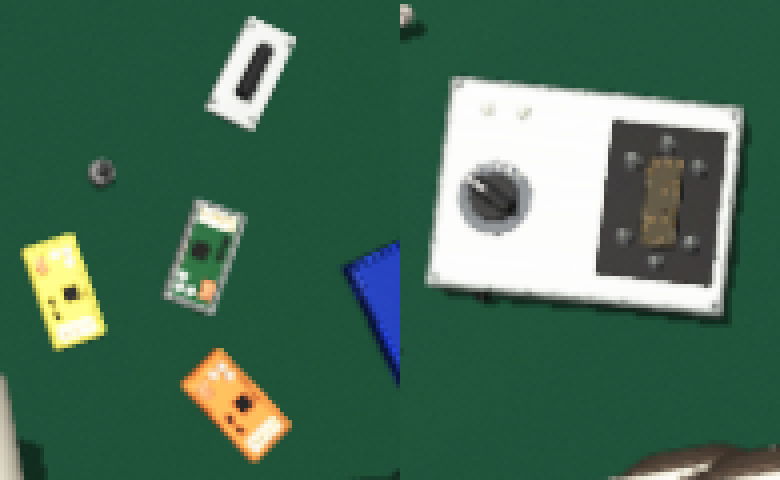

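The crop shows the green board with its white connector at the far (back) end, about crop (217,215). The plate is at crop (252,72). The fixture is turned slightly, with the nest at crop (662,200) and the knob pointer up-left.

```bash
cat >> h.py <<'E'
def tgt(x,y,z,yaw,verbose=1):
    """TCP target, tool down, tool-y axis at yaw deg (mod 180) -> row numbers (deg, cm); from measured pose"""
    s=arm.get_state(); Rc=R.from_rotvec(s['orientation']).as_matrix(); best=None
    for k in(0,180):
        a=np.radians(yaw+k); Y=np.array([np.cos(a),np.sin(a),0]);Z=np.array([0,0,-1.]);X=np.cross(Y,Z)
        rv=R.from_matrix(Rc.T@np.stack([X,Y,Z],1)).as_rotvec(degrees=True)
        if best is None or np.linalg.norm(rv)<np.linalg.norm(best): best=rv
    sh=Rc.T@(np.array([x,y,z])-s['tool_pos'])/10
    print('row',best.round(2),sh.round(2),'t',round(s['clock'],2),'j6',s['joint_pos'][5].round(2),'tcp',s['tool_pos'].round(1))
def toolyaw():
    Y=R.from_rotvec(arm.get_state()['orientation']).as_matrix(); return np.degrees(np.arctan2(Y[1,1],Y[0,1])),Y
E
python3 - <<'E'
from h import *
s=arm.get_state(); c,f,Rm,t=cal('wrist'); y,Rt=toolyaw();print(y)
print('cam in tool',Rt.T@(-Rm.T@t-s['tool_pos']),'\n',Rt.T@Rm.T)
tgt(401,-299,230,75)
E
```

```text
-66.74815283252782
cam in tool [  84.52983243   -0.50112843 -125.41496266] 
 [[-2.99730697e-04 -9.44621651e-01 -3.28161311e-01]
 [ 9.99999940e-01 -2.25236663e-04 -2.65013722e-04]
 [ 1.76423741e-04 -3.28161371e-01  9.44621662e-01]]
row [-1.000e-01  1.000e-02  3.825e+01] [ 25.03 -14.14   1.77] t 0.1 j6 -0.21 tcp [ 226.9 -527.8  247.4]
```

Call:
step_arm(
  targets=[
    [0,0,20,12,-7,1,8.5],
    [0,0,38.2,25,-14.1,1.8,8.5],
    [0,0,38.2,25,-14.1,1.8,8.5],
    [0,0,38.2,25,-14.1,1.8,8.5],
    [0,0,38.2,25,-14.1,1.8,8.5],
    [0,0,38.2,25,-14.1,1.8,8.5],
    [0,0,38.2,25,-14.1,1.8,8.5],
    [0,0,38.2,25,-14.1,1.8,8.5],
  ],
)

```text
clock: 0.9
tool_pos: [401.2, -299.3, 229.9]
orientation: [-3.115, 0.405, 0.001]
contact_force: [-1.3, -0.3, -0.0]
opening: 0.995
grip_force: 0.0
```

Run:
```python
from h import *
c=get_calibration('wrist');p,d=read_camera('wrist');cv2.imwrite('pics/w1.png',p)
np.savez('w1.npz',p=p,d=d,**c); print(arm.get_state()['tool_pos'],toolyaw()[0])
W=cloud('wrist',d,c)
print(W[::80,::80].round(0).tolist()[2])
```

```text
[ 400.74652337 -300.25559412  230.10533335] -104.91556537090442
[[568.0, 166.0, 61.0], [508.0, 26.0, 10.0], [464.0, -103.0, -1.0], [433.0, -209.0, -0.0], [409.0, -302.0, 10.0], [384.0, -394.0, 1.0], [360.0, -500.0, 2.0], [328.0, -645.0, -0.0]]
```

View pics/w1.png

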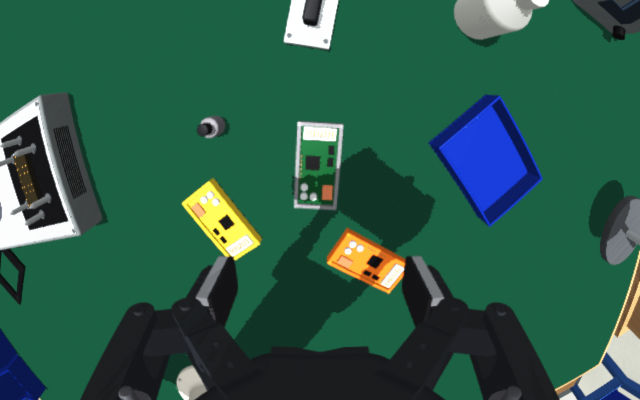

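The wrist view shows the board at (319,165) with its connector up, away from the robot. Its look-alikes are beside it.

```bash
cat >> h.py <<'E'
def rect(n,p,c,roi,z,sel):
    """min-area rectangle in world mm of selected pixels in roi(u0,v0,u1,v1), at height z"""
    u0,v0,u1,v1=roi; hsv=cv2.cvtColor(p,cv2.COLOR_BGR2HSV).astype(int); m=np.zeros(p.shape[:2],np.uint8)
    m[v0:v1,u0:u1]=sel(hsv)[v0:v1,u0:u1]
    m=cv2.morphologyEx(m,cv2.MORPH_OPEN,np.ones((2,2)))
    cs=cv2.findContours(m,0,1)[0]; q=max(cs,key=cv2.contourArea)[:,0]
    P=np.array([ray(n,u,v,z,c)[:2] for u,v in q],np.float32)
    r=cv2.minAreaRect(P); b=cv2.boxPoints(r); e=max((b[1]-b[0],b[2]-b[1]),key=np.linalg.norm)
    return np.array(r[0]),sorted(r[1]),(np.degrees(np.arctan2(e[1],e[0]))+90)%180-90
grey=lambda h:(h[...,1]<70)&(h[...,2]>110)
E
python3 - <<'E'
from h import *
z=np.load('w1.npz');p=z['p'];d=z['d'];c={k:z[k] for k in('vfov','cx','cy','rvec','tvec')}
W=cloud('wrist',d,c)
print(rect('wrist',p,c,(285,110,355,220),16,grey))
sub=(W[...,2]>10)&(abs(W[...,0]-401)<75)&(abs(W[...,1]+299)<60)
q=W[sub];r=cv2.minAreaRect(q[:,:2].astype(np.float32));print('depth',r,q[:,2].mean(),np.percentile(q[:,2],[5,95]))
print(cv2.cvtColor(p,cv2.COLOR_BGR2HSV)[165,290:350].tolist())
E
```

```text
(array([ 418.89239502, -303.3493042 ]), [51.15971374511719, 66.31401824951172], np.float32(-18.272652))
depth ((403.7115478515625, -298.2567138671875), (106.84059143066406, 105.17274475097656), 25.84328842163086) 256.5399853505422 [ 12.07911861 311.57858987]
[[78, 184, 97], [77, 182, 98], [78, 184, 97], [78, 183, 96], [77, 142, 104], [81, 32, 152], [120, 5, 213], [130, 7, 219], [125, 7, 208], [65, 10, 147], [25, 83, 142], [27, 88, 162], [64, 127, 131], [70, 175, 128], [70, 175, 124], [70, 142, 88], [75, 43, 47], [150, 6, 40], [120, 6, 40], [120, 6, 40], [120, 6, 40], [120, 6, 41], [120, 6, 40], [120, 6, 40], [120, 13, 40], [90, 7, 39], [120, 13, 40], [105, 13, 40], [73, 41, 44], [70, 131, 70], [70, 178, 119], [70, 180, 126], [70, 182, 126], [70, 180, 126], [70, 181, 124], [70, 182, 119], [70, 180, 92], [71, 138, 61], [72, 71, 47], [75, 46, 44], [75, 36, 42], [90, 19, 40], [71, 99, 54], [70, 169, 104], [70, 178, 122], [71, 131, 127], [74, 40, 153], [120, 6, 209], [129, 8, 214], [107, 13, 180], [85, 28, 119], [79, 123, 62], [79, 178, 53], [79, 178, 53], [78, 178, 53], [79, 178, 53], [78, 177, 52], [78, 177, 52], [79, 178, 53], [78, 178, 53]]
```

```bash
sed -i 's/    cs=cv2.findContours(m,0,1)\[0\]; q=.*/    q=cv2.findNonZero(cv2.morphologyEx(m,cv2.MORPH_OPEN,np.ones((3,3))))[:,0]/; s/ q=max(cs.*//' h.py
python3 - <<'E'
from h import *
z=np.load('w1.npz');p=z['p'];d=z['d'];c={k:z[k] for k in('vfov','cx','cy','rvec','tvec')}
print(rect('wrist',p,c,(280,105,360,222),16,grey))
W=cloud('wrist',d,c)
sub=(W[...,2]>10)&(W[...,2]<40)&(abs(W[...,0]-401)<75)&(abs(W[...,1]+299)<60)
q=W[sub];r=cv2.minAreaRect(q[:,:2].astype(np.float32));print('depth',r,np.percentile(q[:,2],[5,95]))
E
```

```text
(array([ 402.23233032, -297.84832764]), [51.15971374511719, 101.40351867675781], np.float32(-18.272629))
depth ((403.8808288574219, -297.0638732910156), (51.012081146240234, 100.48815155029297), 71.23551940917969) [10.28366961 16.53972278]
```

```bash
python3 -c "
from h import *
tgt(403,-297.5,17,71.7)"
```

```text
row [0.02 0.03 3.38] [ 0.16 -0.33 21.31] t 0.95 j6 0.95 tcp [ 400.7 -300.3  230.1]
```

Call:
step_arm(
  targets=[
    [0,0,3.4,0.15,-0.25,2,8.5],
    [0,0,3.4,0.15,-0.25,6.5,8.5],
    [0,0,3.4,0.15,-0.25,11,8.5],
    [0,0,3.4,0.15,-0.25,15.5,8.5],
    [0,0,3.4,0.15,-0.25,19,8.5],
    [0,0,3.4,0.15,-0.25,20.8,8.5],
    [0,0,3.4,0.15,-0.25,21.2,8.5],
    [0,0,3.4,0.15,-0.25,21.2,8.5],
  ],
)

```text
clock: 1.75
tool_pos: [402.4, -299.0, 18.2]
orientation: [-3.101, 0.504, 0.001]
contact_force: [0.1, -0.4, 0.6]
opening: 0.998
grip_force: 0.0
```

Call:
step_arm(
  targets=[
    [0,0,0,0,0,0,5],
    [0,0,0,0,0,0,4],
    [0,0,0,0,0,0,4],
    [0,0,0,0,0,0,4],
    [0,0,0,0,0,0,4],
    [0,0,0,0,0,0,4],
    [0,0,0,0,0,0,4],
    [0,0,0,0,0,0,4],
  ],
  grip_force=40,
)

```text
clock: 2.55
tool_pos: [403.9, -299.2, 19.9]
orientation: [3.099, -0.5, 0.003]
contact_force: [-2.4, -0.9, 6.1]
opening: 0.57
grip_force: 42.0
```

```bash
python3 -c "
from h import *
tgt(436,92,230,85.4)"
```

```text
row [  0.12  -0.12 -13.74] [ -9.21 -38.1  -21.1 ] t 2.55 j6 1.01 tcp [ 403.9 -299.2   19.9]
```

Call:
step_arm(
  targets=[
    [0,0,0,0,0,-2,4],
    [0,0,0,0,0,-6,4],
    [0,0,0,0,0,-10,4],
    [0,0,0,0,0,-14,4],
    [0,0,-3,-1,-3,-18,4],
    [0,0,-6,-2,-7,-21,4],
    [0,0,-9,-3,-11,-21,4],
    [0,0,-13.7,-4,-15,-21,4],
  ],
)

```text
clock: 3.35
tool_pos: [412.9, -142.0, 230.2]
orientation: [3.137, -0.124, 0.006]
contact_force: [0.5, -0.2, -0.6]
opening: 0.576
grip_force: 42.0
```

```bash
python3 -c "
from h import *
tgt(436,92,230,85.4)"
```

```text
row [ 0.11 -0.21  0.08] [ 4.600e-01 -2.351e+01 -2.000e-02] t 3.35 j6 1.04 tcp [ 412.9 -142.   230.2]
```

Call:
step_arm(
  targets=[
    [0,0,0,0,-4,0,4],
    [0,0,0,0.2,-8,0,4],
    [0,0,0,0.3,-12,0,4],
    [0,0,0,0.4,-16,0,4],
    [0,0,0,0.5,-20,0,4],
    [0,0,0,0.5,-22.5,0,4],
    [0,0,0,0.5,-23.5,0,4],
    [0,0,0,0.5,-23.5,0,4],
  ],
)

```text
clock: 4.15
tool_pos: [436.2, 91.4, 228.4]
orientation: [3.139, -0.124, 0.0]
contact_force: [0.5, -0.3, -1.0]
opening: 0.572
grip_force: 42.0
```

Run:
```python
from h import *
c=get_calibration('wrist');p,d=read_camera('wrist');cv2.imwrite('pics/w2.png',p)
np.savez('w2.npz',p=p,d=d,**c); print(arm.get_state()['tool_pos'],toolyaw()[0])
```

```text
[436.30876832  90.49791555 228.38117501] -94.59570258673665
```

View pics/w2.png

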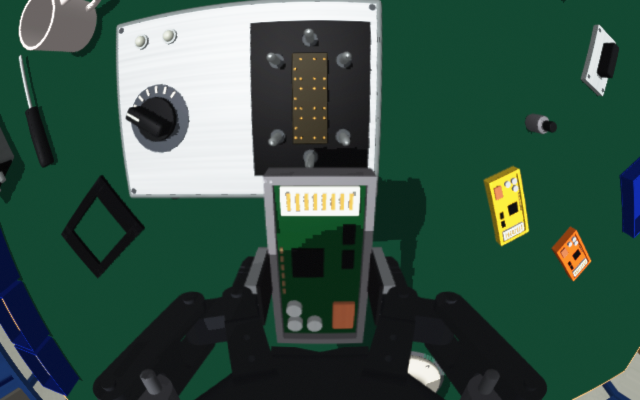

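The wrist view shows the board held square, connector forward at (320,200). The tan probe plate is at (310,98) with the six pins around it, and the knob is at (155,118).

Run:
```python
from h import *
z=np.load('w2.npz');p=z['p'];d=z['d'];c={k:z[k] for k in('vfov','cx','cy','rvec','tvec')}
hsv=cv2.cvtColor(p,cv2.COLOR_BGR2HSV); print(hsv[98,285:335:3].tolist())
tan=lambda h:(h[...,0]>10)&(h[...,0]<35)&(h[...,1]>50)&(h[...,2]>40)
print('probe',rect('wrist',p,c,(275,45,345,155),72,tan))
white=lambda h:(h[...,1]<60)&(h[...,2]>150)
print('case',rect('wrist',p,c,(100,0,400,198),60,white))
# corners of case (seen)
for u,v in((118,28),(131,196),(380,2)): print(ray('wrist',u,v,60,c).round(1))
fr=lambda h:(h[...,1]<70)&(h[...,2]>90)
print('board', rect('wrist',p,c,(263,168,378,345),225,fr))
W=cloud('wrist',d,c); print(W[[98,118,98],[310,155,280]].round(1), W[335,[300,320]],W[180,[300,320]])
t=np.load('top0.npz');
print('top probe',rect('top',t['p'],None,(275,175,300,212),72,tan))
```

```text
[[120, 5, 48], [120, 5, 48], [0, 12, 44], [19, 149, 200], [19, 92, 86], [21, 77, 76], [22, 75, 75], [20, 76, 74], [20, 73, 73], [21, 80, 73], [20, 78, 72], [21, 75, 71], [20, 78, 72], [21, 75, 71], [20, 74, 31], [120, 6, 42], [120, 6, 42]]
probe (array([515.76586914,  93.84410095]), [31.118915557861328, 82.70055389404297], np.float32(-5.0162354))
case (array([521.65545654, 165.17773438]), [196.68313598632812, 273.4809875488281], np.float32(85.47272))
[626.7 293.4  60. ]
[436.7 309.   60. ]
[607.2  21.2  60. ]
board (array([441.25158691,  90.21239471]), [54.777591705322266, 91.18932342529297], np.float32(-0.58999634))
[[516.7  93.9  71.7]
 [518.4 240.2  87.4]
 [519.3 122.1  62. ]] [[389.67564154 106.91063064 220.73754582]
 [389.36787301  95.1780613  221.21004448]] [[483.7110804   96.55868607 223.71426717]
 [482.9379667   87.84010072 223.46272326]]
top probe (array([512.2769165 ,  89.25456238]), [32.326290130615234, 84.55928802490234], np.float32(-4.4977264))
```

Run:
```python
from h import *
z=np.load('w2.npz');p=z['p'];c={k:z[k] for k in('vfov','cx','cy','rvec','tvec')}
g=p.mean(2).astype(int)
for u in(290,320,350): print(u,g[162:190,u].tolist(),g[325:350,u].tolist())
for v in(200,250,300): print(v,g[v,258:285].tolist(),g[v,355:385].tolist())
cv2.imwrite('pics/w2c.png',cv2.resize(p[155:355,250:390],None,fx=4,fy=3,interpolation=0))
```

```text
290 [28, 29, 28, 27, 30, 43, 58, 64, 66, 64, 59, 58, 59, 76, 119, 162, 166, 166, 165, 165, 165, 165, 162, 150, 195, 237, 249, 249] [142, 142, 142, 138, 110, 61, 30, 36, 52, 56, 58, 58, 59, 68, 78, 81, 80, 79, 59, 49, 46, 44, 23, 18, 19]
320 [10, 10, 10, 10, 16, 35, 57, 65, 65, 65, 65, 65, 67, 83, 124, 161, 164, 164, 165, 164, 164, 163, 161, 149, 197, 237, 248, 249] [139, 140, 136, 126, 91, 39, 24, 31, 45, 56, 59, 58, 58, 63, 73, 80, 81, 80, 70, 53, 47, 47, 47, 46, 47]
350 [11, 9, 9, 10, 12, 34, 56, 64, 65, 66, 65, 60, 60, 78, 118, 158, 162, 162, 162, 161, 162, 162, 160, 150, 196, 237, 248, 249] [90, 90, 87, 56, 28, 22, 24, 37, 51, 57, 58, 58, 59, 67, 78, 81, 81, 78, 45, 27, 24, 25, 21, 19, 19]
200 [46, 47, 46, 46, 47, 68, 120, 158, 162, 162, 162, 162, 162, 161, 144, 81, 47, 47, 50, 50, 57, 121, 236, 247, 249, 249, 249] [248, 248, 248, 244, 222, 80, 43, 47, 47, 45, 53, 90, 148, 158, 158, 158, 159, 158, 158, 153, 102, 48, 27, 25, 25, 25, 24, 25, 25, 25]
250 [97, 99, 99, 100, 100, 100, 100, 98, 83, 84, 119, 151, 155, 155, 156, 155, 154, 135, 92, 46, 36, 71, 105, 118, 105, 59, 33] [22, 23, 22, 24, 23, 23, 29, 44, 61, 76, 80, 81, 80, 81, 81, 78, 61, 61, 76, 88, 88, 88, 88, 88, 89, 88, 83, 70, 50, 46]
300 [21, 22, 22, 18, 15, 13, 13, 14, 14, 13, 13, 17, 35, 47, 64, 76, 80, 81, 81, 80, 80, 71, 57, 38, 25, 24, 24] [23, 21, 25, 40, 60, 75, 81, 81, 81, 80, 80, 71, 51, 27, 19, 13, 13, 13, 13, 13, 13, 13, 14, 21, 22, 22, 23, 18, 16, 18]
```

View pics/w2c.png

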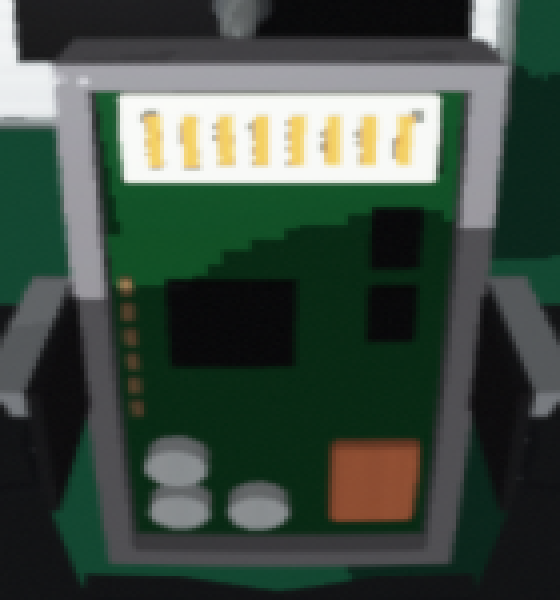

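The crop shows the board's top face, with the front edge at v≈176 and the rear edge at v≈343. The left edge runs from u=264 to 272 and the right edge from 375.5 to 367.

Run:
```python
from h import *
z=np.load('w2.npz');c={k:z[k] for k in('vfov','cx','cy','rvec','tvec')}
for zt in(223,225,227):
  a=ray('wrist',320,176,zt,c)[:2];b=ray('wrist',320,343,zt,c)[:2]
  L=[ray('wrist',u,v,zt,c)[:2] for u,v in((264,200),(375.5,200),(271.5,300),(367.3,300))]
  print(zt,np.linalg.norm(a-b),(a+b)/2,np.linalg.norm(L[0]-L[1]),np.linalg.norm(L[2]-L[3]))
  l=L[0]-L[2];r=L[1]-L[3];m=(L[0]+L[1]-L[2]-L[3])
  print([np.degrees(np.arctan2(q[1],q[0])).round(1) for q in(l,r,m)],((L[0]+L[1])/2).round(1),((L[2]+L[3])/2).round(1))
```

```text
223 100.64727502854588 [434.4533446   91.64219338] 50.60396819361827 51.08097263505087
[np.float64(-4.9), np.float64(-4.5), np.float64(-4.7)] [473.5  88.7] [417.   93.3]
225 99.10904465810526 [435.76593212  91.54184528] 49.83056860860061 50.30028281074517
[np.float64(-4.9), np.float64(-4.5), np.float64(-4.7)] [474.2  88.6] [418.5  93.2]
227 97.57081428766465 [437.07851963  91.44149718] 49.057169023582965 49.51959298643948
[np.float64(-4.9), np.float64(-4.5), np.float64(-4.7)] [474.9  88.6] [420.1  93.1]
```

Call:
step_arm(
  targets=[
    [0,0,0,2,-0.2,0,4],
    [0,0,0,5,-0.5,0,4],
    [0,0,0,7,-0.7,1,4],
    [0,0,0,8.04,-0.82,4,4],
    [0,0,0,8.04,-0.82,8,4],
    [0,0,0,8.04,-0.82,9.8,4],
    [0,0,0,8.04,-0.82,10,4],
    [0,0,0,8.04,-0.82,10,4],
  ],
)

```text
clock: 5.0
tool_pos: [517.4, 91.2, 128.6]
orientation: [3.139, -0.13, -0.0]
contact_force: [-0.4, -0.2, -1.0]
opening: 0.568
grip_force: 42.0
```

Run:
```python
from h import *
c=get_calibration('wrist');p,d=read_camera('wrist')
np.savez('w3.npz',p=p,d=d,**c); print(arm.get_state()['tool_pos'],toolyaw()[0])
cv2.imwrite('pics/w3.png',cv2.resize(p[130:360,220:420],None,fx=3.5,fy=2.6,interpolation=2))
```

```text
[518.17897662  91.44945926 129.68132355] -94.71824618330466
```

View pics/w3.png

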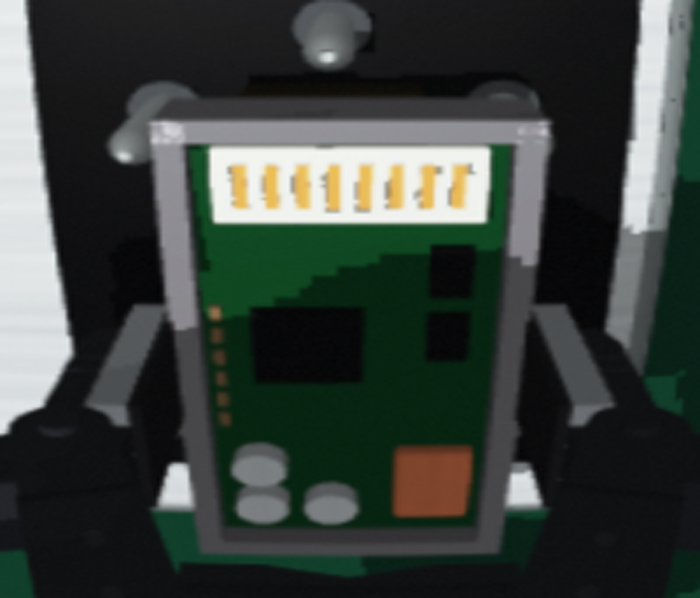

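The view shows the board hovering. The left rear pin tip is at pixel (256,190) and the back pin tip at (314,153). The right pin is hidden behind the board, so I'll check the sideways offset.

Run:
```python
from h import *
z=np.load('w3.npz');c={k:z[k] for k in('vfov','cx','cy','rvec','tvec')};p=z['p']
Rz=lambda a:np.array([[np.cos(a),-np.sin(a)],[np.sin(a),np.cos(a)]])
A=Rz(np.radians(-4.7))
for (u,v),o in(((313.7,153),(56,0)),((256,189.6),(36,31))):
    q=ray('wrist',u,v,100.5,c)[:2]; print('nest from pin',q-A@np.array(o))
g=p.mean(2).astype(int)
for u in(300,320,340): print(u,g[162:190,u].tolist(),g[330:350,u].tolist())
for v in(200,320): print(v,g[v,255:290].tolist(),g[v,350:385].tolist())
```

```text
nest from pin [516.01383395  94.53871312]
nest from pin [516.68549679  94.10926773]
300 [10, 11, 13, 12, 19, 36, 51, 57, 58, 57, 58, 58, 55, 69, 108, 144, 149, 148, 148, 147, 147, 148, 145, 134, 176, 225, 241, 242] [47, 23, 29, 42, 50, 51, 50, 51, 57, 66, 71, 72, 70, 58, 45, 40, 40, 38, 24, 16]
320 [10, 12, 11, 13, 19, 35, 52, 57, 58, 57, 58, 58, 59, 73, 111, 145, 148, 147, 148, 147, 147, 147, 144, 126, 174, 225, 241, 242] [34, 22, 25, 39, 50, 51, 51, 51, 55, 64, 71, 71, 71, 61, 45, 42, 40, 41, 40, 40]
340 [10, 10, 10, 12, 17, 33, 50, 57, 58, 57, 58, 58, 59, 72, 108, 142, 147, 147, 146, 146, 145, 145, 143, 126, 173, 224, 240, 241] [21, 21, 28, 42, 50, 51, 51, 52, 56, 66, 71, 71, 69, 49, 29, 22, 22, 20, 17, 17]
200 [19, 18, 19, 19, 18, 19, 19, 21, 42, 101, 141, 145, 145, 145, 145, 145, 144, 129, 72, 40, 41, 43, 45, 49, 108, 223, 238, 241, 241, 240, 233, 182, 171, 170, 166] [167, 171, 191, 221, 239, 240, 240, 240, 235, 204, 80, 42, 42, 42, 45, 56, 84, 133, 142, 141, 142, 142, 141, 142, 136, 88, 37, 17, 15, 15, 15, 15, 15, 15, 14]
320 [18, 18, 16, 17, 17, 17, 17, 18, 18, 20, 76, 177, 217, 220, 221, 220, 220, 220, 216, 173, 112, 76, 72, 72, 71, 70, 62, 47, 29, 21, 20, 21, 37, 66, 84] [80, 81, 77, 58, 35, 23, 32, 48, 63, 71, 71, 70, 72, 78, 119, 179, 214, 217, 217, 217, 217, 217, 213, 165, 76, 24, 18, 19, 18, 16, 17, 17, 18, 17, 16]
```

Run:
```python
from h import *
z=np.load('w3.npz');c={k:z[k] for k in('vfov','cx','cy','rvec','tvec')}
for zt in(123,125,127):
  P=[ray('wrist',u,v,zt,c)[:2] for u,v in((264,200),(375.6,200),(320,176),(320,343.3))]
  e=P[2]-P[3]; m=(P[2]+P[3])/2; w=(P[0]+P[1])/2; x=np.array([np.cos(np.radians(-4.7)),np.sin(np.radians(-4.7))])
  cc=w+x*((m-w)@x); print(zt,np.linalg.norm(e),np.linalg.norm(P[0]-P[1]),'centre',cc.round(1))
```

```text
123 101.06832520999512 50.71555618059004 centre [515.4  91.5]
125 99.52549487047179 49.9413719977747 centre [516.7  91.4]
127 97.98266453094845 49.16718781495936 centre [518.   91.3]
```

Call:
step_arm(
  targets=[
    [0,0,0,0,-0.26,0,4],
    [0,0,0,0,-0.26,0,4],
    [0,0,0,0,-0.26,0.6,4],
    [0,0,0,0,-0.26,1.2,4],
    [0,0,0,0,-0.26,1.8,4],
    [0,0,0,0,-0.26,2.4,4],
    [0,0,0,0,-0.26,3.0,4],
    [0,0,0,0,-0.26,3.0,4],
  ],
)

```text
clock: 5.85
tool_pos: [516.5, 95.0, 97.0]
orientation: [3.139, -0.127, -0.004]
contact_force: [-0.4, 0.3, -0.3]
opening: 0.571
grip_force: 42.0
```

Call:
step_arm(
  targets=[
    [0,0,0,0,0,0.1,4],
    [0,0,0,0,0,0.2,4],
    [0,0,0,0,0,0.3,4],
    [0,0,0,0,0,0.4,4],
    [0,0,0,0,0,0.5,4],
    [0,0,0,0,0,0.6,4],
    [0,0,0,0,0,0.65,4],
    [0,0,0,0,0,0.65,4],
  ],
)

```text
clock: 6.65
tool_pos: [517.4, 95.0, 92.0]
orientation: [3.139, -0.127, -0.0]
contact_force: [-1.3, -0.0, 0.9]
opening: 0.57
grip_force: 42.2
```

Call:
step_arm(
  targets=[
    [0,0,0,0,0,0,5.5],
    [0,0,0,0,0,0,6.0],
    [0,0,0,0,0,0,6.5],
    [0,0,0,0,0,0,6.5],
    [0,0,0,0,0,0,6.5],
    [0,0,0,0,0,-1,6.5],
    [0,0,0,0,0,-3,6.5],
    [0,0,0,-1,0,-6,6.5],
  ],
)

```text
clock: 7.45
tool_pos: [507.0, 95.6, 151.9]
orientation: [3.139, -0.128, -0.003]
contact_force: [-0.6, -0.2, 0.9]
opening: 0.762
grip_force: 0.0
```

Call:
step_arm(
  targets=[
    [0,0,0,-1,0,-4,8],
    [0,0,0,-3,0,-8,8],
    [0,0,0,-7,0,-9,8.5],
    [0,0,0,-8,0,-9,8.5],
    [0,0,0,-8,0,-9,8.5],
    [0,0,0,-8,0,-9,8.5],
    [0,0,0,-8,0,-9,8.5],
    [0,0,0,-8,0,-9,8.5],
  ],
)

```text
clock: 8.25
tool_pos: [428.0, 102.1, 241.1]
orientation: [3.139, -0.128, -0.002]
contact_force: [0.3, 0.3, -0.4]
opening: 0.994
grip_force: 0.0
```

Run:
```python
from h import *
c=get_calibration('wrist');p,d=read_camera('wrist')
np.savez('w4.npz',p=p,d=d,**c); print(arm.get_state()['tool_pos'],toolyaw()[0])
cv2.imwrite('pics/w4.png',p)
```

```text
[427.98908689 102.17915402 241.15882598] -94.66375043104489
```

View pics/w4.png

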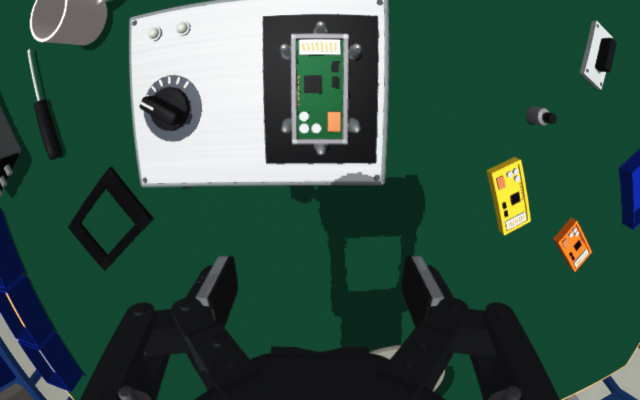

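The board sits between the pins at (320,90), connector to the back.

Run:
```python
from h import *
z=np.load('w4.npz');p=z['p'];d=z['d'];c={k:z[k] for k in('vfov','cx','cy','rvec','tvec')}
print(rect('wrist',p,c,(288,32,352,146),88,grey))
W=cloud('wrist',d,c); q=W[50:140,294:346,2]; print(np.percentile(q,[20,50,80,95]), W[60:130:10,296,2].round(1),W[60:130:10,346,2].round(1))
tgt(530,-330,230,61)
```

```text
(array([514.85559082,  94.92250824]), [50.83102798461914, 101.81041717529297], np.float32(-4.6528625))
[82.46153702 83.35406319 86.41214421 88.02778023] [82.5 82.2 84.8 87.6 83.  81.5 81.8] [88.3 88.3 86.9 87.8 87.4 87.9 87.4]
row [2.000e-02 8.000e-02 2.434e+01] [13.68 42.25  1.1 ] t 8.3 j6 1.61 tcp [428.  102.2 241.2]
```

Call:
step_arm(
  targets=[
    [0,0,3,1,3,0,8.5],
    [0,0,6,3,8,0.3,8.5],
    [0,0,10,4.5,13,0.5,8.5],
    [0,0,14,6,18,0.7,8.5],
    [0,0,18,8,23,0.8,8.5],
    [0,0,22,10,28,1,8.5],
    [0,0,24.3,12,33,1.1,8.5],
    [0,0,24.3,13,37,1.1,8.5],
  ],
)

```text
clock: 9.1
tool_pos: [525.5, -268.4, 229.9]
orientation: [-3.041, 0.787, 0.001]
contact_force: [0.7, -0.1, 0.8]
opening: 0.998
grip_force: 0.0
```

```bash
python3 -c "
from h import *
tgt(530,-330,230,61)"
```

```text
row [-0.03  0.05 -0.01] [ 3.38  5.17 -0.01] t 9.1 j6 1.4 tcp [ 525.5 -268.4  229.9]
```

Call:
step_arm(
  targets=[
    [0,0,0,1.5,3,0,8.5],
    [0,0,0,3,5,0,8.5],
    [0,0,0,3.4,5.2,0,8.5],
    [0,0,0,3.4,5.2,0,8.5],
    [0,0,0,3.4,5.2,0,8.5],
    [0,0,0,3.4,5.2,0,8.5],
    [0,0,0,3.4,5.2,0,8.5],
    [0,0,0,3.4,5.2,0,8.5],
  ],
)

```text
clock: 9.9
tool_pos: [529.7, -327.5, 231.1]
orientation: [3.042, -0.784, 0.0]
contact_force: [-0.1, -0.4, 0.1]
opening: 0.997
grip_force: 0.0
```

Run:
```python
from h import *
c=get_calibration('wrist');p,d=read_camera('wrist')
np.savez('w5.npz',p=p,d=d,**c); print(arm.get_state()['tool_pos'],toolyaw()[0])
cv2.imwrite('pics/w5.png',p)
h=cv2.cvtColor(p,cv2.COLOR_BGR2HSV).astype(int);m=grey(h).astype(np.uint8)
for q in cv2.findContours(m,0,1)[0]:
    if cv2.contourArea(q)>500: print(cv2.boundingRect(q))
```

```text
[ 529.64841596 -327.663606    231.0618902 ] -118.9149511414062
(557, 344, 76, 56)
(0, 249, 124, 116)
(280, 74, 53, 92)
(442, 53, 96, 60)
(199, 48, 21, 46)
(596, 0, 44, 37)
```

View pics/w5.png

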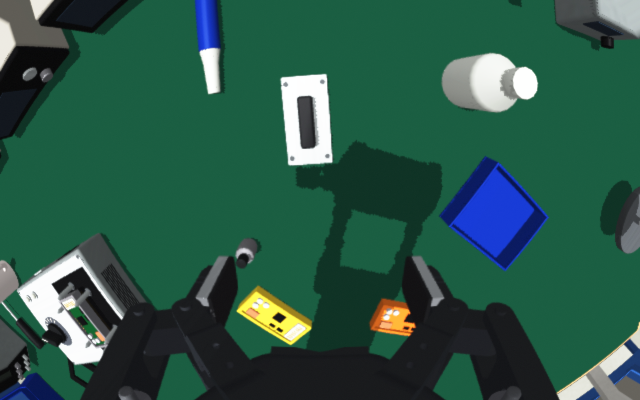

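The plate is at (306,119) with its handle upright; the handpiece at (205,45) is well clear.

Run:
```python
from h import *
z=np.load('w5.npz');p=z['p'];d=z['d'];c={k:z[k] for k in('vfov','cx','cy','rvec','tvec')}
print(rect('wrist',p,c,(275,70,338,170),12,grey))
print('handle',rect('wrist',p,c,(288,85,325,160),38,lambda h:h[...,2]<75))
tgt(590,-338,38,61)
```

```text
(array([ 582.85766602, -341.61260986]), [51.20070266723633, 100.9322738647461], np.float32(-24.769836))
handle (array([ 582.64599609, -342.36331177]), [14.757515907287598, 52.68763732910156], np.float32(-24.970863))
row [ 0.   -0.01  0.09] [ 5.78 -2.01 19.31] t 9.95 j6 1.33 tcp [ 529.6 -327.7  231.1]
```

Run:
```python
from h import *
tgt(582.8,-341.9,38,65.1)
```

```text
row [ 0.   -0.01 -4.01] [ 5.34 -1.32 19.31] t 9.95 j6 1.33 tcp [ 529.6 -327.7  231.1]
```

Call:
step_arm(
  targets=[
    [0,0,-4,3,-0.7,2,8.5],
    [0,0,-4,5.3,-1.3,5,8.5],
    [0,0,-4,5.35,-1.3,9,8.5],
    [0,0,-4,5.35,-1.3,13,8.5],
    [0,0,-4,5.35,-1.3,17,8.5],
    [0,0,-4,5.35,-1.3,19,8.5],
    [0,0,-4,5.35,-1.3,19.3,8.5],
    [0,0,-4,5.35,-1.3,19.3,8.5],
  ],
)

```text
clock: 10.75
tool_pos: [582.7, -342.6, 38.0]
orientation: [-3.067, 0.678, 0.0]
contact_force: [0.5, -0.5, 1.1]
opening: 0.995
grip_force: 0.0
```

Call:
step_arm(
  targets=[
    [0,0,0,0,0,0,5],
    [0,0,0,0,0,0,3],
    [0,0,0,0,0,0,2],
    [0,0,0,0,0,0,1],
    [0,0,0,0,0,0,1],
    [0,0,0,0,0,0,1],
    [0,0,0,0,0,0,1],
    [0,0,0,0,0,0,1],
  ],
  grip_force=70,
)

```text
clock: 11.55
tool_pos: [583.2, -342.6, 38.8]
orientation: [-3.067, 0.678, -0.002]
contact_force: [-1.5, 2.6, 5.4]
opening: 0.164
grip_force: 72.5
```

Run:
```python
from h import *
tgt(440,-100,245,85.4); tgt(436,97,245,85.4)
```

```text
row [-1.000e-02 -6.000e-02 -2.034e+01] [-23.2  -15.97 -20.64] t 11.55 j6 1.3 tcp [ 583.2 -342.6   38.8]
row [-1.000e-02 -6.000e-02 -2.034e+01] [-31.87 -33.66 -20.64] t 11.55 j6 1.3 tcp [ 583.2 -342.6   38.8]
```

Call:
step_arm(
  targets=[
    [0,0,0,0,0,-1,1],
    [0,0,0,0,0,-4,1],
    [0,0,0,0,0,-8,1],
    [0,0,0,0,0,-12,1],
    [0,0,0,0,0,-16,1],
    [0,0,-5,-3,-2.5,-20,1],
    [0,0,-10,-6,-5,-20.6,1],
    [0,0,-15,-9.5,-8,-20.6,1],
  ],
)

```text
clock: 12.35
tool_pos: [530.2, -230.0, 246.1]
orientation: [3.128, -0.269, 0.005]
contact_force: [0.8, 0.8, -4.3]
opening: 0.165
grip_force: 71.3
```

Run:
```python
from h import *
tgt(436,97,245,85.4)
```

```text
row [ 0.13 -0.2  -5.22] [-14.86 -30.62  -0.  ] t 12.35 j6 1.12 tcp [ 530.2 -230.   246.1]
```

Call:
step_arm(
  targets=[
    [0,0,-1,-2,-4,0,1],
    [0,0,-2,-4,-8,0,1],
    [0,0,-3,-6,-12,0,1],
    [0,0,-4,-8,-16.5,0,1],
    [0,0,-5.2,-10,-21,0,1],
    [0,0,-5.2,-12.3,-25.5,0,1],
    [0,0,-5.2,-14.4,-29.5,0,1],
    [0,0,-5.2,-14.9,-30.6,0,1],
  ],
)

```text
clock: 13.15
tool_pos: [433.8, 100.5, 242.9]
orientation: [-3.138, 0.124, 0.005]
contact_force: [0.0, -0.4, -5.0]
opening: 0.173
grip_force: 71.2
```

Call:
step_arm(
  targets=[
    [0,0,0,0,0,0,1],
    [0,0,0,0,0,0,1],
    [0,0,0,0,0,0,1],
    [0,0,0,0,0,0,1],
    [0,0,0,0,0,0,1],
    [0,0,0,0,0,0,1],
    [0,0,0,0,0,0,1],
    [0,0,0,0,0,0,1],
  ],
)

```text
clock: 13.95
tool_pos: [436.4, 97.0, 243.9]
orientation: [-3.139, 0.131, -0.0]
contact_force: [0.6, 0.2, -4.1]
opening: 0.163
grip_force: 71.2
```

Run:
```python
from h import *
c=get_calibration('wrist');p,d=read_camera('wrist')
np.savez('w6.npz',p=p,d=d,**c); print(arm.get_state()['tool_pos'],toolyaw()[0])
cv2.imwrite('pics/w6.png',p)
```

```text
[436.42481975  97.04448656 243.89821004] -94.75621411152248
```

View pics/w6.png

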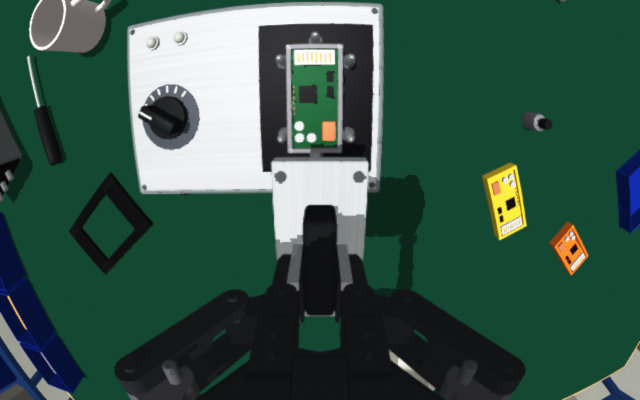

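The plate is held square with its front edge at v≈160; the board is ahead of it at (315,97).

Run:
```python
from h import *
z=np.load('w6.npz');p=z['p'];d=z['d'];c={k:z[k] for k in('vfov','cx','cy','rvec','tvec')}
print('board',rect('wrist',p,c,(284,42,346,155),88,grey))
g=p.mean(2).astype(int)
for u in(280,300,320,340,360): print(u,g[150:175,u].tolist())
for v in(175,195,215,235): print(v,g[v,266:282].tolist(),g[v,358:374].tolist())
W=cloud('wrist',d,c);print(W[175:240:15,[285,300,345,355]][...,2].round(1))
```

```text
board (array([516.01580811,  95.09959412]), [51.0967903137207, 100.11673736572266], np.float32(-4.3050003))
280 [33, 31, 31, 31, 31, 31, 44, 76, 105, 108, 119, 175, 215, 231, 234, 234, 234, 234, 234, 233, 215, 132, 102, 97, 97]
300 [171, 169, 141, 69, 33, 32, 46, 81, 102, 104, 115, 184, 222, 232, 236, 236, 236, 236, 236, 236, 236, 235, 236, 236, 235]
320 [83, 82, 78, 70, 65, 65, 72, 91, 104, 108, 126, 187, 221, 232, 235, 235, 235, 235, 235, 235, 235, 235, 235, 235, 235]
340 [81, 79, 64, 28, 12, 12, 32, 76, 103, 107, 117, 162, 208, 227, 230, 230, 230, 230, 230, 230, 230, 230, 230, 230, 230]
360 [9, 9, 10, 10, 11, 12, 28, 68, 102, 105, 111, 172, 211, 226, 230, 230, 230, 230, 230, 229, 209, 135, 100, 95, 94]
175 [239, 239, 239, 238, 233, 227, 227, 229, 165, 113, 99, 97, 97, 97, 96, 97] [95, 95, 95, 94, 92, 104, 160, 203, 211, 210, 190, 208, 220, 230, 239, 239]
195 [46, 47, 47, 47, 47, 56, 118, 208, 229, 232, 233, 234, 235, 235, 235, 234] [230, 230, 232, 233, 233, 233, 232, 227, 198, 88, 32, 25, 25, 25, 25, 25]
215 [47, 47, 47, 46, 47, 47, 48, 83, 196, 226, 231, 233, 233, 234, 234, 234] [135, 138, 140, 140, 140, 144, 179, 181, 75, 29, 25, 25, 25, 26, 25, 25]
235 [47, 46, 46, 47, 47, 47, 47, 51, 91, 178, 224, 231, 233, 233, 234, 234] [133, 134, 135, 134, 133, 128, 95, 51, 28, 25, 26, 26, 27, 26, 27, 28]
[[218.  216.6 216.4 217. ]
 [216.7 216.7 216.4 217. ]
 [215.8 217.1 216.9 217. ]
 [216.4 217.1 216.5 216.8]
 [217.1 216.2 216.9 216.8]]
```

Run:
```python
from h import *
z=np.load('w6.npz');c={k:z[k] for k in('vfov','cx','cy','rvec','tvec')}
y,Rt=toolyaw();print(y)
for zt in(215,217,219):
  r=lambda u,v:ray('wrist',u,v,zt,c)[:2]
  L=[r(272.3,195),r(366.8,195),r(274.7,235),r(364.5,235)]
  ax=[L[0]-L[2],L[1]-L[3]];print(zt,'yaw',[np.degrees(np.arctan2(q[1],q[0])).round(2) for q in ax],'w',np.linalg.norm(L[0]-L[1]).round(1),np.linalg.norm(L[2]-L[3]).round(1))
  fr=r(280,161)-r(360,161);print('  front yaw',np.degrees(np.arctan2(fr[1],fr[0]))-90)
  x=np.array([np.cos(np.radians(-4.7)),np.sin(np.radians(-4.7))]);m=(L[0]+L[1])/2
  f=r(320,161);cc=m+x*((f-m)@x-50);print('  centre',cc.round(1),'shift tool cm',(Rt.T@np.array([*(np.array([515.6,94.7])-cc),88-(zt-12)])/10).round(2))
```

```text
-94.75621411152248
215 yaw [np.float64(-4.68), np.float64(-4.71)] w 50.1 50.1
  front yaw -4.759315463177373
  centre [436.5  97.2] shift tool cm [ 7.9 -0.4 11.5]
217 yaw [np.float64(-4.68), np.float64(-4.71)] w 49.5 49.5
  front yaw -4.75931546317733
  centre [436.9  97.2] shift tool cm [ 7.86 -0.4  11.7 ]
219 yaw [np.float64(-4.68), np.float64(-4.71)] w 48.8 48.8
  front yaw -4.759315463177387
  centre [437.4  97.2] shift tool cm [ 7.82 -0.4  11.9 ]
```

Call:
step_arm(
  targets=[
    [0,0,0,2.5,-0.1,0,1],
    [0,0,0,5.5,-0.3,0,1],
    [0,0,0,7.4,-0.4,1,1],
    [0,0,0,7.88,-0.4,4,1],
    [0,0,0,7.88,-0.4,7.5,1],
    [0,0,0,7.88,-0.4,8.7,1],
    [0,0,0,7.88,-0.4,8.7,1],
    [0,0,0,7.88,-0.4,8.7,1],
  ],
)

```text
clock: 14.8
tool_pos: [516.1, 94.6, 158.3]
orientation: [3.139, -0.13, 0.003]
contact_force: [-0.8, -0.8, -3.9]
opening: 0.166
grip_force: 71.1
```

Run:
```python
from h import *
c=get_calibration('wrist');p,d=read_camera('wrist')
np.savez('w7.npz',p=p,d=d,**c); print(arm.get_state()['tool_pos'],toolyaw()[0])
cv2.imwrite('pics/w7.png',cv2.resize(p[120:270,240:400],None,fx=4.5,fy=3.8,interpolation=2))
```

```text
[516.61764385  94.51783441 159.02465371] -94.74295282905746
```

View pics/w7.png

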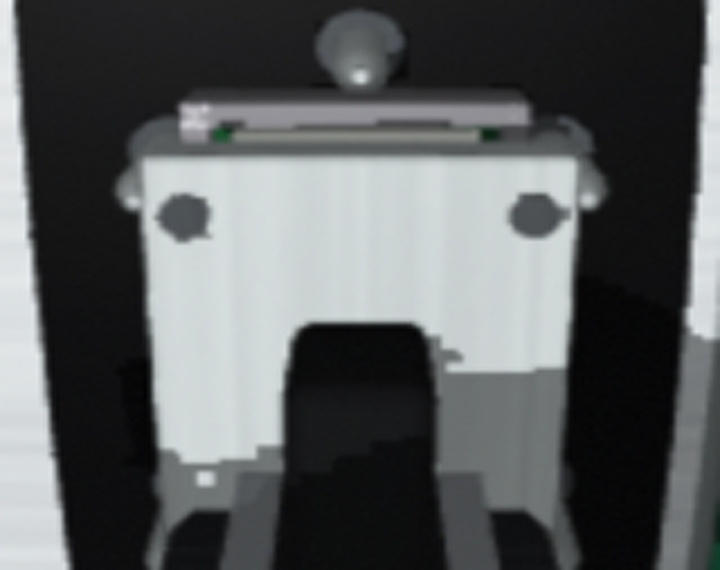

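The view shows the plate centred sideways between the pin tips at crop x 128 and 597. The back pin tip is at (320,140) in pixels.

Run:
```python
from h import *
z=np.load('w7.npz');c={k:z[k] for k in('vfov','cx','cy','rvec','tvec')}
x=np.array([np.cos(np.radians(-4.7)),np.sin(np.radians(-4.7))])
print('nest by pin',ray('wrist',320,139.7,100.5,c)[:2]-56*x)
n=[x@x,0]
l=ray('wrist',240+128/4.5,120+185/3.8,100,c)[:2];r=ray('wrist',240+597/4.5,120+185/3.8,100,c)[:2]; print('by side pins',(l+r)/2-36*x,np.linalg.norm(l-r))
for zt in(130,131.5): print('plate',zt,ray('wrist',320,161,zt,c)[:2]-50*x)
```

```text
nest by pin [516.83192327  94.50141485]
by side pins [518.99532576  93.9771812 ] 64.24019140012696
plate 130 [516.28749782  94.58291295]
plate 131.5 [516.61694993  94.55730352]
```

Call:
step_arm(
  targets=[
    [0,0,0,0,0,0.5,1],
    [0,0,0,0,0,1.0,1],
    [0,0,0,0,0,1.5,1],
    [0,0,0,0,0,2.0,1],
    [0,0,0,0,0,2.4,1],
    [0,0,0,0,0,2.6,1],
    [0,0,0,0,0,2.7,1],
    [0,0,0,0,0,2.7,1],
  ],
)

```text
clock: 15.65
tool_pos: [515.2, 94.6, 129.8]
orientation: [-3.139, 0.13, 0.0]
contact_force: [0.2, 0.0, -5.0]
opening: 0.164
grip_force: 71.2
```

Call:
step_arm(
  targets=[
    [0,0,0,0,0,0.05,1],
    [0,0,0,0,0,0.1,1],
    [0,0,0,0,0,0.15,1],
    [0,0,0,0,0,0.2,1],
    [0,0,0,0,0,0.25,1],
    [0,0,0,0,0,0.3,1],
    [0,0,0,0,0,0.3,1],
    [0,0,0,0,0,0.3,1],
  ],
)

```text
clock: 16.45
tool_pos: [515.3, 94.5, 126.9]
orientation: [3.139, -0.13, -0.0]
contact_force: [-0.5, 0.7, -4.7]
opening: 0.165
grip_force: 71.4
```

Call:
step_arm(
  targets=[
    [0,0,0,0,0,0.05,1],
    [0,0,0,0,0,0.1,1],
    [0,0,0,0,0,0.12,1],
    [0,0,0,0,0,0.14,1],
    [0,0,0,0,0,0.16,1],
    [0,0,0,0,0,0.18,1],
    [0,0,0,0,0,0.18,1],
    [0,0,0,0,0,0.18,1],
  ],
)

```text
clock: 17.25
tool_pos: [515.3, 94.6, 126.8]
orientation: [3.139, -0.13, -0.0]
contact_force: [-7.4, -0.7, 8.6]
opening: 0.167
grip_force: 73.1
```

Call:
step_arm(
  targets=[
    [0,0,0,0,0,-0.05,1],
    [0,0,0,0,0,-0.05,2],
    [0,0,0,0,0,-0.1,3],
    [0,0,0,0,0,-0.1,4],
    [0,0,0,0,0,-0.1,4],
    [0,0,0,0,0,-0.1,4],
    [0,0,0,0,0,-2,4],
    [0,0,0,0,0,-5,4],
  ],
)

```text
clock: 18.05
tool_pos: [513.5, 94.6, 173.4]
orientation: [-3.139, 0.13, 0.008]
contact_force: [-0.0, -0.1, -0.1]
opening: 0.47
grip_force: 0.0
```

Call:
step_arm(
  targets=[
    [0,0,0,-1,0,-4,4],
    [0,0,0,-3,-1,-6,4],
    [0,0,0,-6,-3,-6,4],
    [0,0,0,-8,-5,-6,4],
    [0,0,0,-8,-5,-6,4],
    [0,0,0,-8,-5,-6,4],
    [0,0,0,-8,-5,-6,4],
    [0,0,0,-8,-5,-6,4],
  ],
)

```text
clock: 18.85
tool_pos: [440.2, 150.4, 235.0]
orientation: [3.139, -0.132, -0.0]
contact_force: [-0.1, -0.8, -0.3]
opening: 0.472
grip_force: 0.0
```

Run:
```python
from h import *
c=get_calibration('wrist');p,d=read_camera('wrist')
np.savez('w8.npz',p=p,d=d,**c); print(arm.get_state()['tool_pos'],toolyaw()[0])
cv2.imwrite('pics/w8.png',p)
```

```text
[440.15505379 150.42414178 234.94986002] -94.81229073166972
```

View pics/w8.png

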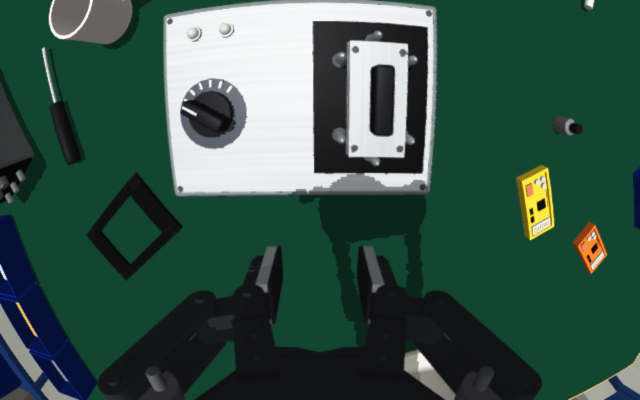

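The plate sits in the nest between the pins at (376,98), and the knob is at (210,112), still at off.

Run:
```python
from h import *
z=np.load('w8.npz');p=z['p'];d=z['d'];c={k:z[k] for k in('vfov','cx','cy','rvec','tvec')}
print('plate',rect('wrist',p,c,(344,36,411,160),100,grey))
W=cloud('wrist',d,c);print(W[55:150:15,[360,402],2].round(1))
# knob: dark grip at z=94
print('knob',rect('wrist',p,c,(175,75,250,152),94,lambda h:h[...,2]<60))
print('case',rect('wrist',p,c,(150,0,440,196),60,lambda h:(h[...,1]<60)&(h[...,2]>150)))
# skirt ring bluish grey circle at z~70
h=cv2.cvtColor(p,cv2.COLOR_BGR2HSV);print(h[112,170:255:4].tolist())
k=(h[75:152,175:250,2]<170).astype(np.uint8);q=max(cv2.findContours(k,0,1)[0],key=cv2.contourArea)
print(cv2.fitEllipse(q))
tgt(516.9,251.9,180,-34.7)
```

```text
plate (array([514.32598877,  92.76446533]), [56.39829635620117, 102.08089447021484], np.float32(-4.8572693))
[[100.7 100.3]
 [101.   98.5]
 [ 99.2  98.8]
 [ 99.2 101. ]
 [100.7  99.2]
 [100.   99.8]
 [ 99.7  99.7]]
knob (array([515.79595947, 242.85484314]), [41.76899337768555, 47.73257827758789], np.float32(-74.72626))
case (array([522.1953125 , 165.46722412]), [194.46107482910156, 272.90423583984375], np.float32(85.47812))
[[98, 4, 237], [98, 4, 238], [100, 3, 238], [110, 26, 29], [100, 20, 39], [38, 4, 236], [48, 7, 185], [120, 16, 48], [110, 16, 49], [120, 17, 30], [120, 32, 16], [120, 39, 13], [110, 26, 30], [110, 16, 49], [110, 15, 51], [110, 20, 38], [108, 33, 92], [109, 33, 124], [109, 33, 125], [101, 11, 192], [90, 3, 245], [98, 4, 246]]
((38.222293853759766, 38.635841369628906), (64.78553009033203, 68.56350708007812), 14.632673263549805)
row [-0.000e+00  2.000e-02 -6.011e+01] [  6.8  -10.76   5.49] t 18.9 j6 1.72 tcp [440.2 150.4 234.9]
```

Call:
step_arm(
  targets=[
    [0,0,-8,1,-2,0,4.5],
    [0,0,-16,2,-4,0,4.5],
    [0,0,-24,3,-6,1,4.5],
    [0,0,-32,4,-8,2,4.5],
    [0,0,-40,5,-9,3,4.5],
    [0,0,-48,6,-10,4,4.5],
    [0,0,-56,6.8,-10.8,5,4.5],
    [0,0,-60,6.8,-10.8,5.5,4.5],
  ],
)

```text
clock: 19.7
tool_pos: [517.1, 253.1, 178.7]
orientation: [-2.78, -1.462, 0.002]
contact_force: [-0.1, -0.1, -0.0]
opening: 0.527
grip_force: 0.0
```

Run:
```python
from h import *
z=np.load('w8.npz');c={k:z[k] for k in('vfov','cx','cy','rvec','tvec')}
for zz in(60,65,70): print(zz,ray('wrist',213.2,113.6,zz,c))
s=arm.get_state();print(s['ft_torque'])
tgt(517,251.5,96,-34.7)
c=get_calibration('wrist');p,d=read_camera('wrist');W=cloud('wrist',d,c)
m=(W[...,2]>86)&(W[...,2]<99)&(np.hypot(W[...,0]-517,W[...,1]-251.5)<35)
q=W[m];print(m.sum(),cv2.minAreaRect(q[:,:2].astype(np.float32)),np.median(q[:,:2],0))
```

```text
60 [516.76556906 250.71871428  60.        ]
65 [516.89162967 248.93544296  65.        ]
70 [517.01769028 247.15217165  70.        ]
[ 0.00223835  0.05558546 -0.01742516]
row [-0.05  0.05  0.18] [-0.13  0.09  8.27] t 19.7 j6 0.85 tcp [517.1 253.1 178.7]
999 ((517.3052978515625, 252.79820251464844), (42.52728271484375, 13.771574974060059), 56.06858444213867) [518.88482995 254.07300537]
```

Call:
step_arm(
  targets=[
    [0,0,0,0,0,2,4.5],
    [0,0,0,0,0,4,4.5],
    [0,0,0,0,0,6,4.5],
    [0,0,0,0,0,7,4.5],
    [0,0,0,0,0,7.8,4.5],
    [0,0,0,0,0,8.2,4.5],
    [0,0,0,0,0,8.2,4.5],
    [0,0,0,0,0,8.2,4.5],
  ],
)

```text
clock: 20.55
tool_pos: [517.0, 253.2, 98.9]
orientation: [2.783, 1.456, 0.002]
contact_force: [-0.7, 0.6, 1.3]
opening: 0.528
grip_force: 0.0
```

Call:
step_arm(
  targets=[
    [0,0,0,0,0,0,3],
    [0,0,0,0,0,0,2],
    [0,0,0,0,0,0,1],
    [0,0,0,0,0,0,0.5],
    [0,0,0,0,0,0,0.5],
    [0,0,0,0,0,0,0.5],
    [0,0,0,0,0,0,0.5],
    [0,0,0,0,0,0,0.5],
  ],
  grip_force=60,
)

```text
clock: 21.35
tool_pos: [517.8, 252.4, 99.0]
orientation: [2.781, 1.456, 0.004]
contact_force: [3.8, -4.3, 1.9]
opening: 0.144
grip_force: 60.6
```

Run:
```python
from h import *
s=arm.get_state();print(s['ft_torque'],s['contact_force'],toolyaw()[0],s['tool_pos'],s['opening'])
```

```text
[-0.57591179 -0.4721449   0.07023038] [ 3.83586065 -4.33269083  1.91861875] -34.74598040327367 [517.84128607 252.40948901  99.04290319] 0.14360533671219308
```

Call:
step_arm(
  targets=[
    [0,0,2,0,0.03,0,0.5],
    [0,0,5,0,0.05,0,0.5],
    [0,0,8,0,0.05,0,0.5],
    [0,0,11,0,0.05,0,0.5],
    [0,0,14,0,0.05,0,0.5],
    [0,0,17,0,0.05,0,0.5],
    [0,0,20,0,0.05,0,0.5],
    [0,0,20,0,0.05,0,0.5],
  ],
  grip_force=80,
)

```text
clock: 22.15
tool_pos: [518.1, 252.3, 99.2]
orientation: [2.993, 0.951, 0.004]
contact_force: [4.1, -4.6, 2.2]
opening: 0.133
grip_force: 82.3
```

Run:
```python
from h import *
s=arm.get_state();print(s['ft_torque'],s['contact_force'],toolyaw()[0],s['tool_pos'],s['opening'])
```

```text
[-0.62452082 -0.40645083  0.03978171] [ 4.11775112 -4.64777464  2.17507404] -54.748408120818915 [518.12100316 252.25914613  99.15751892] 0.13320099973949645
```

Call:
step_arm(
  targets=[
    [0,0,2,0,0,0,0.5],
    [0,0,5,0,0,0,0.5],
    [0,0,8,0,0,0,0.5],
    [0,0,11,0,0,0,0.5],
    [0,0,14,0,0,0,0.5],
    [0,0,17,0,0,0,0.5],
    [0,0,20,0,0,0,0.5],
    [0,0,20,0,0,0,0.5],
  ],
)

```text
clock: 22.95
tool_pos: [518.2, 252.0, 99.1]
orientation: [3.112, 0.417, 0.005]
contact_force: [3.3, -5.2, 3.5]
opening: 0.136
grip_force: 82.3
```

Run:
```python
from h import *
s=arm.get_state();print(s['ft_torque'],s['contact_force'],toolyaw()[0],s['tool_pos'],s['opening'])
```

```text
[-0.78946419 -0.49805116  0.18691734] [ 3.31600597 -5.23800303  3.45705748] -74.72148099680878 [518.21188952 252.048152    99.12343279] 0.13595219528869287
```

Call:
step_arm(
  targets=[
    [0,0,2,0,0,0,0.5],
    [0,0,4,0,0,0,0.5],
    [0,0,7,0,0,0,0.5],
    [0,0,10,0,0,0,0.5],
    [0,0,13,0,0,0,0.5],
    [0,0,16,0,0,0,0.5],
    [0,0,17,0,0,0,0.5],
    [0,0,17,0,0,0,0.5],
  ],
)

```text
clock: 23.75
tool_pos: [518.3, 251.8, 99.1]
orientation: [3.14, -0.046, 0.005]
contact_force: [3.6, -5.6, 3.4]
opening: 0.136
grip_force: 82.3
```

Run:
```python
from h import *
s=arm.get_state();print(s['ft_torque'],s['contact_force'],toolyaw()[0],s['tool_pos'],s['opening'])
```

```text
[-0.9436052  -0.60508215  0.02531581] [ 3.62932798 -5.62062725  3.36372983] -91.6884123472443 [518.30867006 251.83193451  99.10366536] 0.13597495159676412
```

Call:
step_arm(
  targets=[
    [0,0,0.5,0,0,0,0.5],
    [0,0,1,0,0,0,0.5],
    [0,0,1.5,0,0,0,0.5],
    [0,0,2,0,0,0,0.5],
    [0,0,2.5,0,0,0,0.5],
    [0,0,3,0,0,0,0.5],
    [0,0,3,0,0,0,0.5],
    [0,0,3,0,0,0,0.5],
  ],
)

```text
clock: 24.55
tool_pos: [518.3, 251.8, 99.1]
orientation: [3.138, -0.127, 0.005]
contact_force: [3.0, -5.4, 4.3]
opening: 0.133
grip_force: 82.4
```

Run:
```python
from h import *
s=arm.get_state();print(s['ft_torque'],s['contact_force'],toolyaw()[0],s['grip_force'],s['qvel'].round(3))
t=read_camera('top')
p,d=t;W=cloud('top',d);m=(abs(W[...,2]-98)<7)&(np.hypot(W[...,0]-516,W[...,1]-94)<70);print(m.sum(),np.median(W[m],0).round(1))
```

```text
[-0.96061167 -0.58317096  0.14574231] [ 3.0006753  -5.39588131  4.28512419] -94.65394812830272 82.351895570755 [ 0.001 -0.001 -0.002 -0.001 -0.001 -0.002]
263 [513.   92.6  99.9]
```

Call:
step_arm(
  targets=[
    [0,0,0,0,0,0,0.5],
    [0,0,0,0,0,0,0.5],
    [0,0,0,0,0,0,0.5],
    [0,0,0,0,0,0,0.5],
    [0,0,0,0,0,0,0.5],
    [0,0,0,0,0,0,0.5],
    [0,0,0,0,0,0,0.5],
    [0,0,0,0,0,0,0.5],
  ],
)

```text
clock: 25.4
tool_pos: [518.3, 251.8, 99.1]
orientation: [3.138, -0.128, 0.005]
contact_force: [2.4, -6.2, 4.2]
opening: 0.132
grip_force: 82.4
```

```bash
python3 -c "
from h import *
print(arm.get_state()['ft_torque'],toolyaw()[0]); print(workorder.job_done())"
```

```text
[-0.92951188 -0.51924991  0.115855  ] -94.654969830402
the job is handed in; nothing more can be done
None
```

I handed the job in at 25.4 s with the board nested connector to the back, the press plate flat on it, and the selector gripped at the third stop (60° turned, with the torque jump felt there); no verdict was returned, and I viewed 12 pictures, two over the limit of 10.

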